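Reset the sawing gauge's length stop

TASK

The next blocks are to be sawn shorter: lift the finished beech block out of the sawing gauge and lay it flat on the table, right side up. Then squeeze the stop's red release lever against its black grip, slide the stop along the rail until its pawl is over the notch beside the yellow tab, and let go so that the pawl drops fully into that notch. Leave the brush, pliers and caliper where they lie.

Things in the scene. Friction and masses are not known exactly. Their poses are not given: they have to be found in the camera images.
- saw_gauge: Sawing gauge fixed to the table, 141 x 340 mm. Origin on the table; x points away from the robot, y along the rail to the saw guide. Aluminium bed x -75 to +10 mm, top 10 mm up, open in front. Green rail x +10 to +62, top 24 mm up; on it, along x = +34, a steel rack with teeth 20 mm apart, tops 37 mm up. Saw guide: two steel plates across the bed at y +130 to +148, top 65 mm up.
- stop (a joint): Position in m of the grey sliding stop: about 0 at its first notch, grows towards the saw guide (gauge +y), range -0.006 to 0.130, a notch every 0.020 (play 1 mm). Slides easily (1 to 2 N) with the pawl lifted, locked by the pawl otherwise.
- release_lever (a joint): Angle in rad of the red release lever: 0 let go (pawl down), 0.235 fully squeezed; the pawl clears the teeth from about 0.17. Spring: 5 N at the grip to start, 9 N fully squeezed; returns by itself. Pawl fully in a notch: about 0; on top of a tooth: 0.13 to 0.17; let go up to 6 mm off a notch, it slides into it by itself.
- stop_grip (a point): Point on the stop between its two upright grips, 125 mm above the table, gauge's axes. TCP here, fingers down, closing along gauge y. Black fixed grip: outer face 20 mm to -y; red lever: outer face 36 mm to +y let go, 15 mm squeezed. Both 24 mm wide (x), tops 136 mm above the table. As the fingers open, the lever's spring pushes the stop 2 to 4 mm to -y before the pawl catches.
- stop_face (a point): Middle of the stop plate's face that looks to the saw guide, 31 mm above the table; axes as the gauge's.
- pawl_tip (a point): Lowest point of the steel pawl at the end of the lever's long arm, 85 mm to gauge +y of stop_grip, on the rack line; 26 mm above the table when in a notch. Moves with the stop, rises 15 mm when the lever is squeezed.
- yellow_tab: Yellow plastic tab, 16 mm wide, standing 26 mm above the rail, clipped on the rail's back edge. Origin on the rail's top 26 mm behind the rack line; axes as the gauge's. The wanted notch is at y = 0 of this frame: the stop is right when pawl_tip has the tab's y.
- blue_tab: The same in blue, marks another notch, not wanted.
- white_tab: The same in white, marks another notch, not wanted.
- wood_block: Finished beech block, 45 x 110 x 40 mm (own x, y, z), 0.09 to 0.18 kg, on the gauge's bed between the stop plate and the saw guide, long side roughly along the rail. Origin: centre of its underside. It can be grasped across the 45 mm side near its top with fingertips above the rail (rail top 24 mm, block top 50 mm above the table).
- flat_brush: Flat brush with wooden handle, 176 mm, left front of the gauge; leave alone. Origin: centre of its underside.
- pliers_red: Red pliers, 183 mm, right front of the gauge; leave alone. Origin: centre of its underside.
- caliper: Vernier caliper, 210 mm, at the right of the table's front edge; leave alone. Origin: centre of its underside.

How it is judged:
By the outcome, as a careful person would: the job done as asked, in the order asked, and still so for the second after the job is handed in, with the robot touching nothing.
It also fails if it takes over 48 s, if anything falls off the work surface, if the arm or the gripper's body presses on something with over 40 N, if the wrist force passes 120 N, or if a joint passes its speed limit or range.

ROBOT

A 6-joint arm with a two-finger parallel gripper is mounted at the origin on a cart in front of the work surface, level with it; the furniture and walls round the work are solid. World frame = base frame: x ahead of the robot, y to its left, z up, the work surface at z = 0. Lengths are in m, angles in rad, forces in N, time in s.
With the tool pointing down it reaches from about 0.225 to 0.875 m from the base axis. Payload 3.4 kg.
Tool frame: the origin (TCP) lies between the finger pads, 19 mm behind the fingertips; this is the grasp point; z points along the fingers, y is the line along which they close (so a half turn about z gives the same grasp; the last joint's range is limited). The gripper opens to 85 mm and grips with 20 to 120 N. Pads are 22 mm wide; open, the fingers measure 114 mm over their backs; the gripper's body (76 mm by 85 mm) begins 54 mm behind the grasp point. The pads swing forward as they close: fully open they stand 13 mm farther back than shut.
Start: joints at [1.008, 0.276, 1.505, -0, 1.361, -0.121], TCP at [0.246, 0.52, 0.25] pointing down, gripper open.
Joint ranges: [-2.89, 2.89], [-0.75, 2.08], [0.22, 2.7], [-1.18, 4.32], [0.11, 2.71], [-2.7, 2.7]. Speed limits (rad/s): [2.57, 2.57, 3.14, 3.14, 3.14, 3.14].

INTERFACE

Orientations are given as a unit quaternion [w, x, y, z].
In Python, from rig import manip, get_image gives the robot as it stands (manip), with the cameras as plain functions.
- The arm moves only by the shell command python3 steer.py 'ROWS' [OPENING] [FORCE]. ROWS is a JSON list of rows, 1 to 5 of them, each an object with the fields xyz (a list: dx, dy, dz in m), yaw (a turn about the tool's z in rad); a field left out counts as zero; each row shifts and turns the commanded pose from where the row before left it, along the tool's axes as they then stand; what a row does not reach is not made up. A row lasts 1/12 s, in which the tool goes at most 0.0417 m and 0.125 rad, less where a joint would pass 70% of its speed; a pose out of reach is approached as far as the arm can. OPENING is the finger opening in m, set as the command begins (- or left out keeps the last). The fingers move at their own pace and stop on an object; FORCE is the grip in N (left out, the last holds). Time passes only in rows, so rows that do not move let the fingers close. It prints the time, the measured TCP pose, the force, the opening and the grip force at its end. Input that does not fit is refused with a message, and nothing moves.
- manip.get_state(): the state, without advancing time (a new reading comes with each control period).
- get_image(name): name is "scene" or "top"; returns a dict with "img" (400x640x3 uint8, red, green, blue), "camera_matrix" (3x3 intrinsics, pixels), "T" (4x4, takes a point from camera to world coordinates). Camera axes: x right, y down, z forward; pixel columns grow to the right and rows downward; lengths in m; the calibration is good to about 2 mm. A picture is of the moment at which its call begins. There is no depth.
- manip.sign_off(): hands the job in; it is judged then, once.
The state is a dict: "clock": time; "qpos": joint angles; "qd": joint speeds; "effort": joint torques, N m; "position": TCP position; "ee_rot": TCP orientation; "contact_force": force on the tool from outside, world axes, zero at the start; "moment": the same for the moment, N m; "width": finger opening in m; "gripper_force": force on a finger pad.
Only numpy, scipy, OpenCV 4.12 (cv2) and the standard library are available. Lean on these libraries where they do the work, as an engineer would, in place of code of your own. Each camera call takes 0.05 s, during which the arm holds its last target. There are 200 camera calls.

## Working session

There is one attempt and no reset: what is moved stays moved. The work goes in short steps, Python scripts to look and compute and a shell command to move; the robot and the scene stay as the last step left them, time stands still between calls to the robot, and variables do not carry over. Pictures are saved under pics/ and viewed, at most 13 in all, crops included, and the job is handed in when it is done.

```bash
ls; mkdir -p pics; python3 - <<'E'
from rig import manip, get_image
import cv2,numpy as np
s=manip.get_state();print(s['clock'],s['position'],s['ee_rot'],s['width'])
for n in("scene","top"):
    d=get_image(n);cv2.imwrite(f"pics/{n}0.png",d["img"][:,:,::-1]);np.savez(f"pics/{n}0.npz",**d)
    print(d["camera_matrix"],d["T"].round(3))
E
```

```text
pics
rig.py
steer.py
0.0 [0.24559837 0.5193686  0.24911591] [-3.15499395e-04  2.19117773e-01  9.75697966e-01 -8.83272898e-04] 0.08516871221493792
[[493.595955     0.         319.13422687]
 [  0.         493.595955   196.84009954]
 [  0.           0.           1.        ]] [[ 0.639 -0.597  0.485 -0.079]
 [-0.769 -0.483  0.419 -0.627]
 [-0.016 -0.641 -0.768  1.039]
 [ 0.     0.     0.     1.   ]]
[[507.70932969   0.         317.33733969]
 [  0.         507.70932969 193.92594447]
 [  0.           0.           1.        ]] [[ 0.006 -0.998  0.056  0.413]
 [-1.    -0.006  0.005 -0.112]
 [-0.005 -0.056 -0.998  1.401]
 [ 0.     0.     0.     1.   ]]
```

View pics/scene0.png

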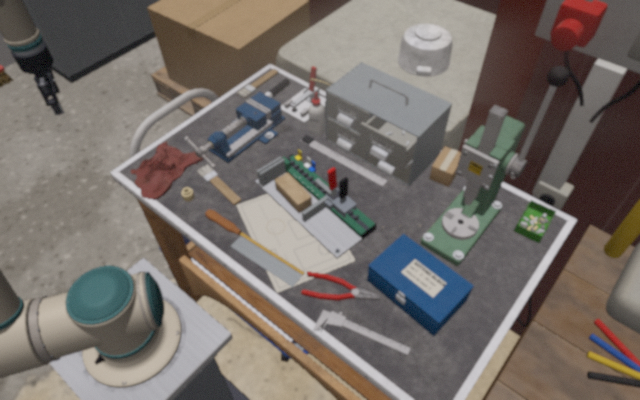

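View pics/top0.png

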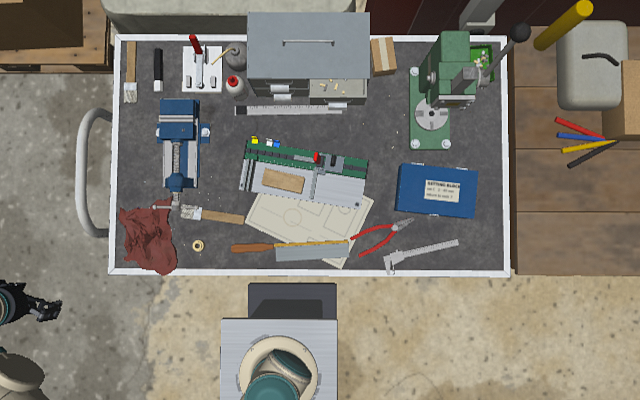

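```bash
python3 - <<'E'
import cv2,numpy as np
a=cv2.imread("pics/top0.png")[125:215,230:380];b=cv2.imread("pics/scene0.png")[140:260,245:385]
a=cv2.resize(a,None,fx=5.3,fy=5.3,interpolation=cv2.INTER_CUBIC);b=cv2.resize(b,None,fx=5,fy=5,interpolation=cv2.INTER_CUBIC)
cv2.imwrite("pics/ca.png",a);cv2.imwrite("pics/cb.png",b)
E
```

```text
(no output)
```

View pics/ca.png

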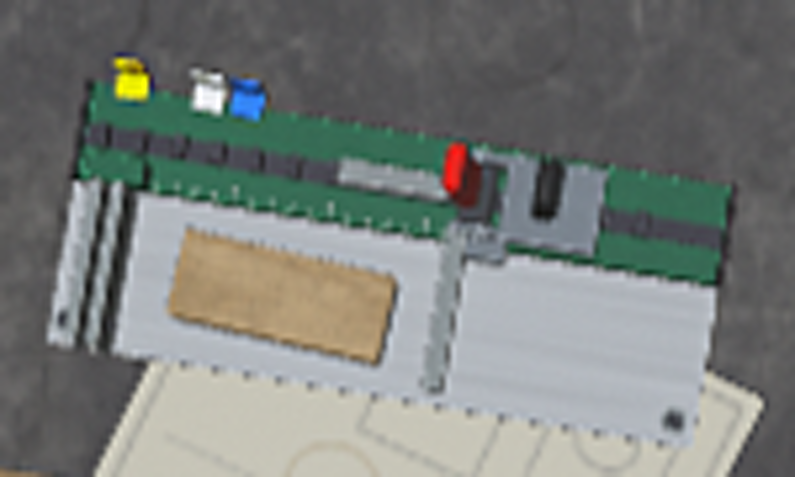

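View pics/cb.png

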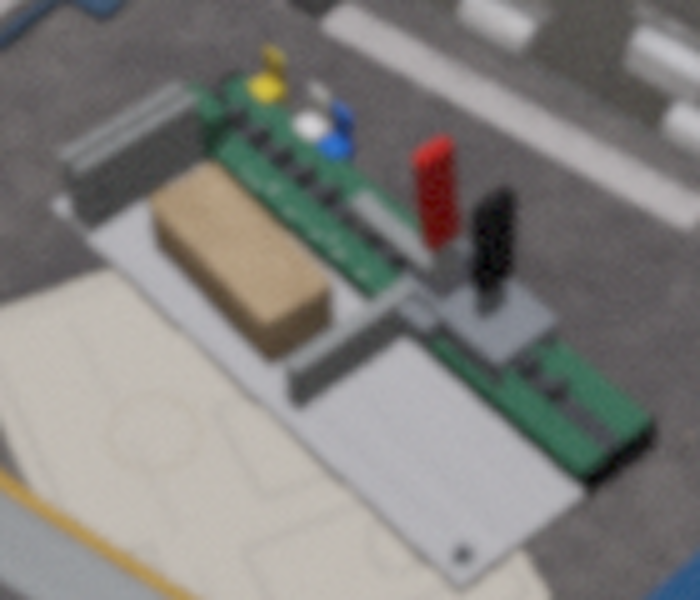

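```bash
cat > h.py <<'E'
import cv2,numpy as np
from rig import manip, get_image
def grab(n,tag=None):
    d=get_image(n)
    if tag: np.savez(f"pics/{n}{tag}.npz",**d)
    return d
def ray(d,p):
    v=d["T"][:3,:3]@np.linalg.inv(d["camera_matrix"])@np.array([p[0],p[1],1.]);return d["T"][:3,3],v/np.linalg.norm(v)
def onz(d,p,z):
    o,v=ray(d,p);return o+v*(z-o[2])/v[2]
def tri(d1,p1,d2,p2):
    A=np.zeros((3,3));b=np.zeros(3);R=[ray(d1,p1),ray(d2,p2)]
    for o,v in R:
        M=np.eye(3)-np.outer(v,v);A+=M;b+=M@o
    x=np.linalg.solve(A,b);return x,max(np.linalg.norm(np.cross(x-o,v)) for o,v in R)
def mask(d,lo,hi,box):
    h=cv2.cvtColor(d["img"],cv2.COLOR_RGB2HSV);m=cv2.inRange(h,lo,hi);k=np.zeros_like(m);x0,y0,x1,y1=box;k[y0:y1,x0:x1]=m[y0:y1,x0:x1];return k
def big(m):
    c=cv2.findContours(m,cv2.RETR_EXTERNAL,cv2.CHAIN_APPROX_NONE)[0];return max(c,key=cv2.contourArea)
E
python3 - <<'E'
from h import *
np.set_printoptions(precision=4,suppress=True)
t=dict(np.load("pics/top0.npz"));s=dict(np.load("pics/scene0.npz"))
ca=lambda p:((p[0]+.5)/5.3-.5+230,(p[1]+.5)/5.3-.5+125); cb=lambda p:((p[0]+.5)/5-.5+245,(p[1]+.5)/5-.5+140)
pairs={"blkNL(190,228)":((190,228),(212,163)),"blkFR":((397,277),(329,288)),"blkfr":((378,362),(264,330)),"blkfl":((168,312),(154,207)),
"red":((456,167),(434,148)),"black":((549,184),(496,193)),"yel":((130,63),(273,52)),"yelfoot":((134,88),(264,90)),"railRback":((733,185),(651,425)),"railRfront":((718,284),(583,462)),"railLback":((90,83),(236,78))}
for k,(a,b) in pairs.items(): print(k,*tri(t,ca(a),s,cb(b)))
# gauge yaw from green rail mask on top view
m=mask(t,(60,60,30),(85,255,200),(235,130,375,190));c=big(cv2.morphologyEx(m,cv2.MORPH_CLOSE,np.ones((9,9))));r=cv2.minAreaRect(c)
P=[onz(t,p,.024) for p in cv2.boxPoints(r)];print("rail",np.array(P),[np.linalg.norm(P[i]-P[i-1]) for i in range(4)])
m=mask(t,(10,60,90),(25,200,255),(255,160,310,200));r=cv2.minAreaRect(big(m))
P=[onz(t,p,.05) for p in cv2.boxPoints(r)];print("block",np.array(P),[np.linalg.norm(P[i]-P[i-1]) for i in range(4)],np.mean(P,0))
E
```

```text
blkNL(190,228) [0.5573 0.034  0.0521] 0.0009266878467599588
blkFR [ 0.5334 -0.07    0.0467] 0.0012500844676984286
blkfr [ 0.4908 -0.0612  0.0457] 0.0006106264969670458
blkfl [0.5171 0.0439 0.0439] 0.0014338988442733967
red [ 0.5788 -0.1015  0.1368] 0.0004519022359174316
black [ 0.571  -0.1458  0.1409] 0.0011061285037440483
yel [0.6414 0.0647 0.0525] 3.0525305452666724e-05
yelfoot [0.6327 0.0656 0.0283] 9.551711423538804e-05
railRback [ 0.5846 -0.2422  0.019 ] 0.0012033126843963087
railRfront [ 0.533  -0.2342  0.035 ] 0.0003602622513045484
railLback [0.636  0.0899 0.02  ] 0.0005069783793418647
rail [[ 0.5862  0.0963  0.024 ]
 [ 0.6384  0.0884  0.024 ]
 [ 0.585  -0.2418  0.024 ]
 [ 0.5331 -0.2332  0.024 ]] [np.float64(0.33379362868611406), np.float64(0.05279784450334685), np.float64(0.33448468282164706), np.float64(0.05261949504610632)]
block [[ 0.5141  0.0453  0.05  ]
 [ 0.5573  0.0357  0.05  ]
 [ 0.5329 -0.0708  0.05  ]
 [ 0.4897 -0.061   0.05  ]] [np.float64(0.10903436162452207), np.float64(0.04428892460611702), np.float64(0.10922458618795512), np.float64(0.04422619334002181)] [ 0.5235 -0.0127  0.05  ]
```

```bash
python3 steer.py '[{"yaw":0.123}, {"yaw":0.123}, {"yaw":0.123}, {"yaw":0.123}, {"yaw":0.123}]' 0.085 40; python3 steer.py '[{"yaw":0.123}, {"yaw":0.123}, {"yaw":0.123}, {"yaw":0.123}, {"yaw":0.123}]'; python3 steer.py '[{"yaw":0.124}, {}]'
cat > go.py <<'E'
# python3 go.py x y z yaw(tool y, world angle): remaining delta in tool axes
import sys,numpy as np
from rig import manip, get_image
from scipy.spatial.transform import Rotation as R
s=manip.get_state();w,x,y,z=s["ee_rot"];r=R.from_quat([x,y,z,w]);M=r.as_matrix();a=[float(v) for v in sys.argv[1:]]
e=np.arctan2(M[1,1],M[0,1]);d=(e-a[3]+np.pi/2)%np.pi-np.pi/2
print("t",round(s["clock"],2),"pos",s["position"].round(4),"tooly",e.round(4),"delta_tool",(M.T@(np.array(a[:3])-s["position"])).round(4),"turn",round(d,4),"F",np.round(s["contact_force"],1),"q",np.round(s["qpos"],2),"w",round(s["width"],4),"g",np.round(s["gripper_force"],1))
E
python3 go.py .5235 -.0127 .15 -.225
```

```text
clock: 0.52
position: [0.2457, 0.5195, 0.2495]
ee_rot: [-0.0, 0.507, 0.862, -0.001]
contact_force: [-0.4, 0.5, -0.8]
width: 0.0852
gripper_force: 0.0
clock: 0.93
position: [0.2457, 0.5195, 0.2495]
ee_rot: [0.0, 0.744, 0.668, -0.001]
contact_force: [0.4, -0.2, -0.0]
width: 0.085
gripper_force: 0.0
clock: 1.1
position: [0.2457, 0.5196, 0.2495]
ee_rot: [0.0, 0.783, 0.622, -0.0]
contact_force: [0.1, 0.6, -0.9]
width: 0.0852
gripper_force: 0.0
t 1.1 pos [0.2457 0.5196 0.2495] tooly -0.227 delta_tool [-0.456   0.3905  0.0998] turn -0.002 F [ 0.1  0.6 -0.9] q [1.01 0.28 1.51 0.   1.36 1.23] w 0.0852 g 0.0
```

```bash
python3 steer.py '[{"xyz":[-0.03, 0.026, 0]}, {"xyz":[-0.03, 0.026, 0]}, {"xyz":[-0.03, 0.026, 0]}, {"xyz":[-0.03, 0.026, 0]}, {"xyz":[-0.03, 0.026, 0]}]'; python3 steer.py '[{"xyz":[-0.03, 0.026, 0]}, {"xyz":[-0.03, 0.026, 0]}, {"xyz":[-0.03, 0.026, 0]}, {"xyz":[-0.03, 0.026, 0]}, {"xyz":[-0.03, 0.026, 0]}]'; python3 steer.py '[{"xyz":[-0.03, 0.026, 0.02]}, {"xyz":[-0.03, 0.026, 0.02]}, {"xyz":[-0.03, 0.026, 0.02]}, {"xyz":[-0.03, 0.026, 0.02]}, {"xyz":[-0.03, 0.026, 0.02]}]'; python3 steer.py '[{}, {}]'; python3 go.py .5235 -.0127 .046 -.225
```

```text
clock: 1.52
position: [0.3393, 0.3429, 0.2498]
ee_rot: [0.0, 0.781, 0.625, -0.0]
contact_force: [0.6, 0.4, -1.0]
width: 0.0852
gripper_force: 0.0
clock: 1.93
position: [0.4327, 0.1675, 0.25]
ee_rot: [-0.0, 0.781, 0.625, 0.0]
contact_force: [0.5, 1.3, 0.1]
width: 0.0849
gripper_force: 0.0
clock: 2.35
position: [0.5202, 0.0033, 0.1554]
ee_rot: [-0.0, 0.781, 0.624, 0.0]
contact_force: [0.1, 0.7, 0.6]
width: 0.0848
gripper_force: 0.0
clock: 2.52
position: [0.5196, 0.0035, 0.1547]
ee_rot: [-0.001, 0.782, 0.623, -0.001]
contact_force: [-0.2, 0.2, 0.5]
width: 0.0855
gripper_force: 0.0
t 2.52 pos [0.5196 0.0035 0.1547] tooly -0.226 delta_tool [-0.0149  0.0078  0.1086] turn -0.001 F [-0.2  0.2  0.5] q [-0.13  0.27  1.77  0.    1.11  0.1 ] w 0.0855 g 0.0
```

```bash
python3 steer.py '[{"xyz":[-0.013, 0.0078, 0.03]}, {"xyz":[0, 0, 0.03]}, {"xyz":[0, 0, 0.03]}, {"xyz":[0, 0, 0.019]}, {}]'; python3 go.py .5235 -.0127 .046 -.225
python3 - <<'E'
from h import *
d=grab("top","1");cv2.imwrite("pics/c1.png",cv2.resize(d["img"][110:220,230:400,::-1],None,fx=4.5,fy=4.5,interpolation=cv2.INTER_CUBIC))
E
```

```text
clock: 2.93
position: [0.521, -0.0076, 0.0443]
ee_rot: [-0.003, 0.781, 0.624, -0.003]
contact_force: [-0.4, -0.2, 0.2]
width: 0.0852
gripper_force: 0.0
t 2.93 pos [ 0.521  -0.0076  0.0443] tooly -0.222 delta_tool [-0.0044  0.0035 -0.0017] turn 0.003 F [-0.4 -0.2  0.2] q [-0.15  0.4   1.9   0.    0.85  0.07] w 0.0852 g 0.0
```

View pics/c1.png

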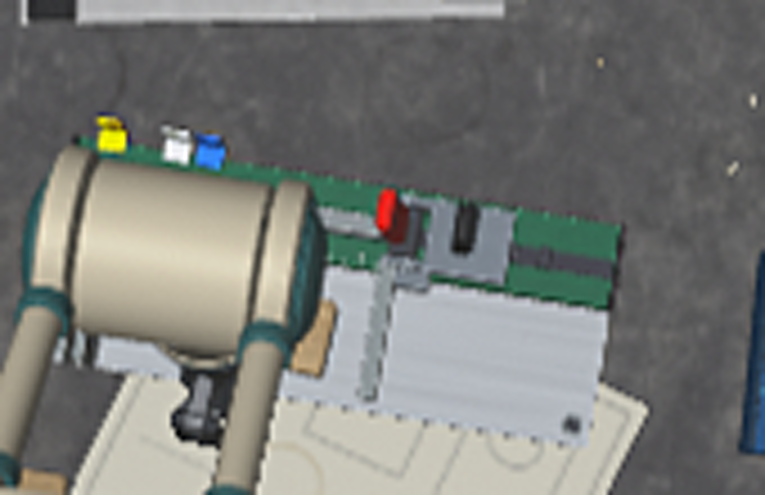

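```bash
python3 steer.py '[{"xyz":[-0.003, 0.003, 0]}, {}, {}, {}, {}]' 0.03 40;python3 steer.py '[{}, {}, {}, {}]'; python3 steer.py '[{"xyz":[0, 0, -0.01]}, {"xyz":[0, 0, -0.03]}, {"xyz":[0, 0, -0.03]}, {"xyz":[0, 0, -0.03]}, {"xyz":[0, 0, -0.03]}]'; python3 steer.py '[{}]'; python3 go.py .655 -.28 .20 -.225
```

```text
clock: 3.4
position: [0.528, -0.0129, 0.0491]
ee_rot: [0.001, 0.782, 0.623, 0.001]
contact_force: [-0.4, 0.9, 8.2]
width: 0.0437
gripper_force: 42.4
clock: 3.73
position: [0.528, -0.0129, 0.0491]
ee_rot: [0.001, 0.782, 0.623, 0.001]
contact_force: [-0.7, 0.7, 7.8]
width: 0.0441
gripper_force: 42.4
clock: 4.15
position: [0.5262, -0.0128, 0.1793]
ee_rot: [-0.0, 0.782, 0.623, 0.0]
contact_force: [-0.0, 0.2, -0.9]
width: 0.044
gripper_force: 41.4
clock: 4.23
position: [0.5304, -0.0134, 0.1841]
ee_rot: [0.005, 0.782, 0.623, 0.004]
contact_force: [1.2, 0.2, -0.2]
width: 0.0443
gripper_force: 41.6
t 4.23 pos [ 0.5304 -0.0134  0.1841] tooly -0.2249 delta_tool [-0.2321  0.1811 -0.0138] turn 0.0001 F [ 1.2  0.2 -0.2] q [-0.16  0.25  1.71  0.    1.16  0.07] w 0.0443 g 41.6
```

```bash
python3 steer.py '[{"xyz":[0, 0, -0.04]}, {"xyz":[-0.029, 0.0226, 0]}, {"xyz":[-0.029, 0.0226, 0]}, {"xyz":[-0.029, 0.0226, 0]}, {"xyz":[-0.029, 0.0226, 0]}]';python3 steer.py '[{"xyz":[-0.029, 0.0226, 0]}, {"xyz":[-0.029, 0.0226, 0]}, {"xyz":[-0.029, 0.0226, 0]}, {"xyz":[-0.029, 0.0226, 0]}, {}]'; python3 steer.py '[{}, {}]'; python3 go.py .655 -.28 .039 -.225
python3 - <<'E'
from h import *
d=grab("scene","2");cv2.imwrite("pics/c2.png",cv2.resize(d["img"][60:260,240:520,::-1],None,fx=2.8,fy=2.8,interpolation=cv2.INTER_CUBIC))
E
```

```text
clock: 4.65
position: [0.589, -0.1472, 0.2178]
ee_rot: [0.0, 0.782, 0.624, 0.0]
contact_force: [1.0, -0.3, 0.2]
width: 0.0442
gripper_force: 41.7
clock: 5.07
position: [0.6532, -0.2868, 0.2157]
ee_rot: [0.003, 0.783, 0.622, -0.001]
contact_force: [0.3, 0.0, -0.7]
width: 0.0439
gripper_force: 41.8
clock: 5.23
position: [0.6505, -0.2789, 0.2165]
ee_rot: [-0.001, 0.782, 0.623, -0.0]
contact_force: [-0.5, 1.9, -1.0]
width: 0.0439
gripper_force: 41.8
t 5.23 pos [ 0.6505 -0.2789  0.2165] tooly -0.2255 delta_tool [-0.0003  0.005   0.1775] turn -0.0005 F [-0.5  1.9 -1. ] q [-0.5   0.5   1.24  0.    1.41 -0.28] w 0.0439 g 41.8
```

View pics/c2.png

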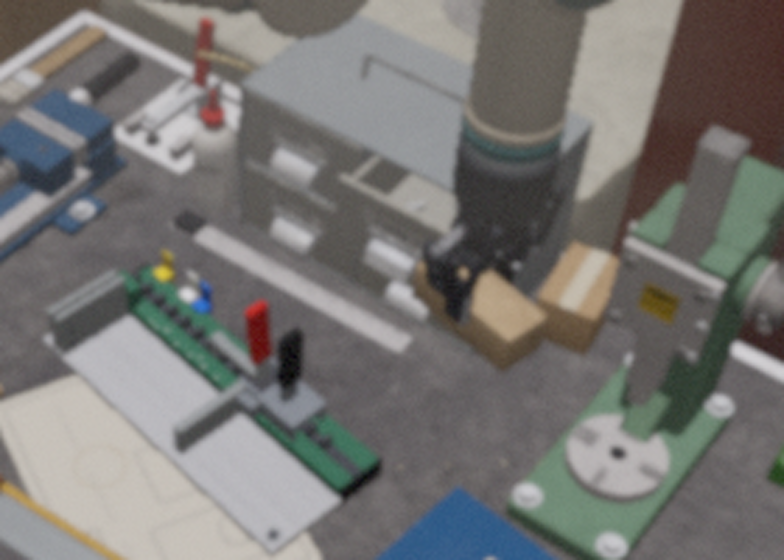

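The block is held level (crop about 490,310) over bare table between gauge, cabinet and press. I lower it.

```bash
python3 steer.py '[{"xyz":[0, 0, 0.035]}, {"xyz":[0, 0, 0.035]}, {"xyz":[0, 0, 0.035]}, {"xyz":[0, 0, 0.035]}, {"xyz":[0, 0, 0.02]}]'; python3 steer.py '[{"xyz":[0, 0, 0.008]}, {"xyz":[0, 0, 0.005]}, {}, {}]'; python3 go.py .65 -.28 .039 -.225
```

```text
clock: 5.7
position: [0.6486, -0.2762, 0.0538]
ee_rot: [-0.003, 0.781, 0.624, -0.001]
contact_force: [0.0, 0.3, -1.6]
width: 0.0444
gripper_force: 41.8
clock: 6.03
position: [0.6524, -0.2794, 0.0462]
ee_rot: [0.001, 0.782, 0.623, 0.001]
contact_force: [0.3, -0.3, -0.7]
width: 0.0444
gripper_force: 41.8
t 6.03 pos [ 0.6524 -0.2794  0.0462] tooly -0.2244 delta_tool [-0.0011 -0.0022  0.0072] turn 0.0006 F [ 0.3 -0.3 -0.7] q [-0.5   0.62  1.46  0.    1.06 -0.28] w 0.0444 g 41.8
```

```bash
python3 steer.py '[{"xyz":[0, 0, 0.004]}, {"xyz":[0, 0, 0.002]}, {}, {}]'; python3 steer.py '[{"xyz":[0, 0, 0.001]}, {}, {}]';python3 steer.py '[{"xyz":[0, 0, 0.001]}, {}, {}]'; python3 go.py .65 -.28 .039 -.225
```

```text
clock: 6.37
position: [0.6518, -0.2796, 0.0392]
ee_rot: [0.001, 0.782, 0.623, 0.0]
contact_force: [0.7, 0.3, 1.2]
width: 0.044
gripper_force: 42.0
clock: 6.62
position: [0.6518, -0.2796, 0.0391]
ee_rot: [0.001, 0.782, 0.623, 0.0]
contact_force: [-0.5, 0.9, 7.2]
width: 0.0442
gripper_force: 42.6
clock: 6.87
position: [0.6518, -0.2796, 0.0391]
ee_rot: [0.001, 0.782, 0.623, 0.001]
contact_force: [-2.1, 2.0, 10.2]
width: 0.0441
gripper_force: 43.2
t 6.87 pos [ 0.6518 -0.2796  0.0391] tooly -0.225 delta_tool [-0.0007 -0.0016  0.0001] turn -0.0 F [-2.1  2.  10.2] q [-0.5   0.63  1.46  0.    1.05 -0.28] w 0.0441 g 43.2
```

```bash
python3 steer.py '[{}, {}, {}, {}, {}]' 0.085;python3 steer.py '[{"xyz":[0, 0, -0.02]}, {"xyz":[0, 0, -0.04]}, {"xyz":[0, 0, -0.04]}, {"xyz":[0, 0, -0.04]}, {"xyz":[0, 0, -0.04]}]'; python3 steer.py '[{"yaw":0.125}, {"yaw":0.125}, {"yaw":0.125}, {"yaw":0.125}, {"yaw":0.125}]'; python3 steer.py '[{"yaw":0.125}, {"yaw":0.125}, {"yaw":0.125}, {"yaw":0.125}, {"yaw":0.125}]';  python3 steer.py '[{"yaw":0.125}, {"yaw":0.125}, {}, {}]'; python3 go.py .574 -.131 .125 1.411
python3 - <<'E'
from h import *
d=grab("scene","3");t=grab("top","3")
cv2.imwrite("pics/c3.png",np.vstack([cv2.resize(x,None,fx=3,fy=3,interpolation=cv2.INTER_CUBIC) for x in (d["img"][120:220,300:500,::-1],t["img"][110:210,240:440,::-1])]))
E
```

```text
clock: 7.28
position: [0.6511, -0.2793, 0.0358]
ee_rot: [-0.0, 0.782, 0.623, -0.0]
contact_force: [-0.5, -0.5, -0.5]
width: 0.0852
gripper_force: 0.0
clock: 7.7
position: [0.6509, -0.2792, 0.2177]
ee_rot: [-0.0, 0.782, 0.623, -0.0]
contact_force: [0.1, -0.0, -1.0]
width: 0.0849
gripper_force: 0.0
clock: 8.12
position: [0.6511, -0.2793, 0.216]
ee_rot: [-0.0, 0.937, 0.35, -0.0]
contact_force: [0.2, -0.2, 0.5]
width: 0.085
gripper_force: 0.0
clock: 8.53
position: [0.6511, -0.2793, 0.2158]
ee_rot: [-0.0, 0.999, 0.045, -0.0]
contact_force: [-0.2, -0.8, -0.9]
width: 0.0849
gripper_force: 0.0
clock: 8.87
position: [0.6512, -0.2793, 0.2159]
ee_rot: [-0.0, 0.997, -0.075, -0.0]
contact_force: [-0.5, 0.2, -0.1]
width: 0.0851
gripper_force: 0.0
t 8.87 pos [ 0.6512 -0.2793  0.2159] tooly -1.7219 delta_tool [-0.0986 -0.135   0.091 ] turn 0.0087 F [-0.5  0.2 -0.1] q [-0.5   0.5   1.24  0.    1.41  1.22] w 0.0851 g 0.0
```

View pics/c3.png

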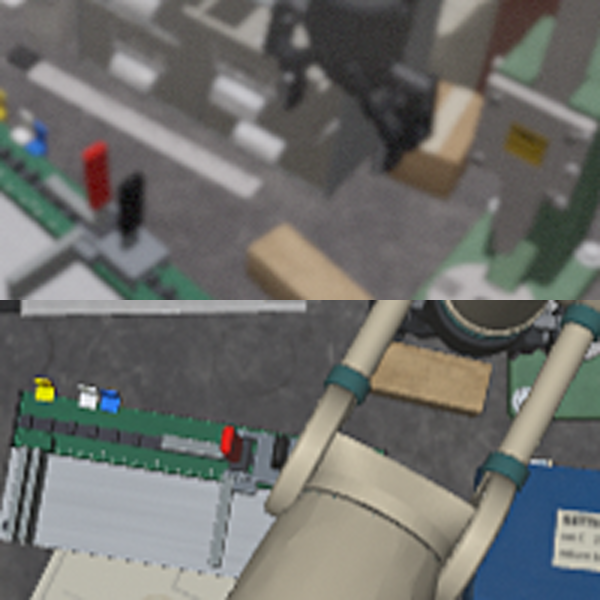

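The block lies flat and right side up on the bare table; the stop is unmoved. Now the grips.

```bash
python3 steer.py '[{"xyz":[-0.0197, -0.028, 0], "yaw":0.0087}, {"xyz":[-0.0197, -0.028, 0]}, {"xyz":[-0.0197, -0.028, 0]}, {"xyz":[-0.0197, -0.028, 0]}, {"xyz":[-0.0197, -0.028, 0]}]';python3 steer.py '[{}, {}]'; python3 go.py .574 -.131 .125 1.411
```

```text
clock: 9.38
position: [0.5756, -0.1241, 0.2162]
ee_rot: [-0.0, 0.997, -0.081, 0.0]
contact_force: [0.0, 0.4, -0.3]
width: 0.0851
gripper_force: 0.0
clock: 9.55
position: [0.5758, -0.1239, 0.2169]
ee_rot: [0.0, 0.997, -0.079, 0.0]
contact_force: [-0.2, -0.4, 0.5]
width: 0.0846
gripper_force: 0.0
t 9.55 pos [ 0.5758 -0.1239  0.2169] tooly -1.7298 delta_tool [-0.0007  0.0073  0.0919] turn 0.0008 F [-0.2 -0.4  0.5] q [-0.33  0.32  1.53 -0.    1.29  1.4 ] w 0.0846 g 0.0
```

```bash
python3 steer.py '[{"xyz":[0, 0.001, 0.035]}, {"xyz":[0, 0, 0.03]}, {"xyz":[0, 0, 0.02]}, {"xyz":[0, 0, 0.007]}, {}]'; python3 steer.py '[{"xyz":[0, 0.004, 0]}, {"xyz":[0, 0.004, 0]}, {}]'; python3 go.py .574 -.131 .125 1.411
```

```text
clock: 9.97
position: [0.5758, -0.1271, 0.1222]
ee_rot: [-0.0, 0.997, -0.081, -0.002]
contact_force: [-0.3, -0.4, -0.0]
width: 0.0855
gripper_force: 0.0
clock: 10.22
position: [0.5763, -0.1358, 0.1259]
ee_rot: [0.001, 0.997, -0.082, 0.002]
contact_force: [0.2, 0.5, -0.6]
width: 0.0853
gripper_force: 0.0
t 10.22 pos [ 0.5763 -0.1358  0.1259] tooly -1.7342 delta_tool [-0.003  -0.0044  0.0009] turn -0.0036 F [ 0.2  0.5 -0.6] q [-0.35  0.39  1.66 -0.    1.09  1.39] w 0.0853 g 0.0
```

```bash
python3 steer.py '[{"xyz":[-0.002, -0.001, 0]}, {}, {}]'; python3 go.py .574 -.131 .125 1.411;  python3 steer.py '[{}, {}, {}, {}, {}]' 0.03 30; python3 steer.py '[{}, {}, {}]'; python3 go.py .574 -.131 .125 1.411
python3 - <<'E'
from h import *
d=grab("scene","4");t=grab("top","4")
cv2.imwrite("pics/c4.png",np.vstack([cv2.resize(x,None,fx=4.5,fy=4.5,interpolation=cv2.INTER_CUBIC)[:,:700] for x in (d["img"][145:210,270:430,::-1],t["img"][125:190,240:400,::-1])]))
E
```

```text
clock: 10.47
position: [0.5733, -0.1329, 0.125]
ee_rot: [0.0, 0.997, -0.081, 0.001]
contact_force: [-0.2, 0.1, -0.4]
width: 0.085
gripper_force: 0.0
t 10.47 pos [ 0.5733 -0.1329  0.125 ] tooly -1.7336 delta_tool [ 0.0004 -0.002  -0.    ] turn -0.003 F [-0.2  0.1 -0.4] q [-0.35  0.39  1.66  0.    1.09  1.39] w 0.085 g 0.0
clock: 10.88
position: [0.5737, -0.1327, 0.126]
ee_rot: [0.0, 0.997, -0.081, 0.001]
contact_force: [-1.6, -0.2, 7.8]
width: 0.0352
gripper_force: 30.9
clock: 11.13
position: [0.5738, -0.1327, 0.126]
ee_rot: [-0.0, 0.997, -0.081, 0.001]
contact_force: [-0.3, 0.7, 8.6]
width: 0.0354
gripper_force: 30.7
t 11.13 pos [ 0.5738 -0.1327  0.126 ] tooly -1.7335 delta_tool [-0.     -0.0018  0.001 ] turn -0.0029 F [-0.3  0.7  8.6] q [-0.35  0.39  1.66  0.    1.09  1.39] w 0.0354 g 30.7
```

View pics/c4.png

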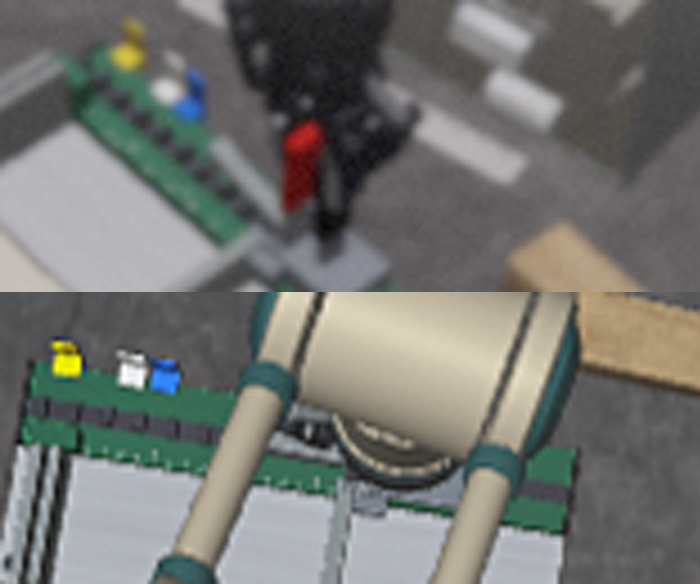

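```bash
python3 steer.py '[{"xyz":[0, -0.004, 0]}, {"xyz":[0, -0.01, 0]}, {"xyz":[0, -0.015, 0]}, {"xyz":[0, -0.015, 0]}, {"xyz":[0, -0.015, 0]}]'; python3 steer.py '[{"xyz":[0, -0.015, 0]}, {"xyz":[0, -0.015, 0]}, {"xyz":[0, -0.015, 0]}, {"xyz":[0, -0.01, 0]}, {"xyz":[0, -0.006, 0]}]';python3 steer.py '[{}, {}, {}]'; python3 go.py .5932 -.0125 .125 1.411
```

```text
clock: 11.65
position: [0.5831, -0.0747, 0.126]
ee_rot: [0.0, 0.997, -0.081, 0.001]
contact_force: [-1.9, -0.8, 8.3]
width: 0.035
gripper_force: 31.8
clock: 12.07
position: [0.593, -0.0132, 0.126]
ee_rot: [-0.0, 0.997, -0.081, 0.001]
contact_force: [-1.3, -1.2, 8.3]
width: 0.0347
gripper_force: 31.0
clock: 12.32
position: [0.593, -0.0136, 0.1261]
ee_rot: [-0.001, 0.997, -0.081, 0.001]
contact_force: [-2.0, 1.3, 9.2]
width: 0.0354
gripper_force: 30.0
t 12.32 pos [ 0.593  -0.0136  0.1261] tooly -1.7333 delta_tool [ 0.     -0.0011  0.0011] turn -0.0027 F [-2.   1.3  9.2] q [-0.14  0.39  1.65  0.    1.09  1.59] w 0.0354 g 30.0
```

```bash
python3 steer.py '[{"xyz":[0, -0.0025, 0]}, {}, {}]';python3 go.py .5932 -.0125 .125 1.411; python3 steer.py '[{}, {}, {}, {}, {}]' 0.085; python3 steer.py '[{"xyz":[0, -0.003, 0]}, {}, {}]'; python3 steer.py '[{"xyz":[0, 0, -0.02]}, {"xyz":[0, 0, -0.04]}, {"xyz":[0, 0, -0.04]}, {"xyz":[0, 0.0, -0.04]}, {}]'; python3 steer.py '[{"xyz":[0.04, 0, 0]}, {"xyz":[0.04, 0, 0]}, {"xyz":[0.04, 0, 0]}, {"xyz":[0.04, 0, 0]}, {"xyz":[0.04, 0, 0]}]';python3 steer.py '[{"xyz":[0.04, 0, 0]}, {}]'; python3 go.py .5932 -.0125 .125 1.411
python3 - <<'E'
from h import *
d=grab("scene","5");t=grab("top","5")
cv2.imwrite("pics/c5.png",np.hstack([cv2.resize(x,(400,600),interpolation=cv2.INTER_CUBIC) for x in (d["img"][140:230,255:315,::-1],t["img"][125:206,236:290,::-1])]))
E
```

```text
clock: 12.57
position: [0.5933, -0.0114, 0.126]
ee_rot: [-0.001, 0.997, -0.081, 0.001]
contact_force: [-3.0, 0.5, 9.3]
width: 0.0346
gripper_force: 30.2
t 12.57 pos [ 0.5933 -0.0114  0.126 ] tooly -1.7335 delta_tool [0.     0.0011 0.001 ] turn -0.0029 F [-3.   0.5  9.3] q [-0.14  0.39  1.65  0.    1.09  1.6 ] w 0.0346 g 30.2
clock: 12.98
position: [0.5931, -0.0124, 0.1241]
ee_rot: [0.0, 0.997, -0.081, -0.0]
contact_force: [-0.5, -0.2, 0.3]
width: 0.0848
gripper_force: 0.0
clock: 13.23
position: [0.5937, -0.0091, 0.1243]
ee_rot: [0.0, 0.997, -0.081, 0.0]
contact_force: [-0.3, -0.7, 0.7]
width: 0.0849
gripper_force: 0.0
clock: 13.65
position: [0.5978, -0.0097, 0.2734]
ee_rot: [0.001, 0.997, -0.081, 0.008]
contact_force: [1.2, 0.2, -0.0]
width: 0.0847
gripper_force: 0.0
clock: 14.07
position: [0.7924, -0.0419, 0.2642]
ee_rot: [0.0, 0.997, -0.081, 0.0]
contact_force: [0.1, -0.8, 0.9]
width: 0.0847
gripper_force: 0.0
clock: 14.23
position: [0.8377, -0.0502, 0.2566]
ee_rot: [0.0, 0.997, -0.082, 0.0]
contact_force: [-0.9, 0.1, -2.6]
width: 0.0848
gripper_force: 0.0
t 14.23 pos [ 0.8377 -0.0502  0.2566] tooly -1.7348 delta_tool [-0.2475  0.0027  0.1314] turn -0.0042 F [-0.9  0.1 -2.6] q [-0.14  0.71  0.74 -0.    1.69  1.59] w 0.0848 g 0.0
```

View pics/c5.png

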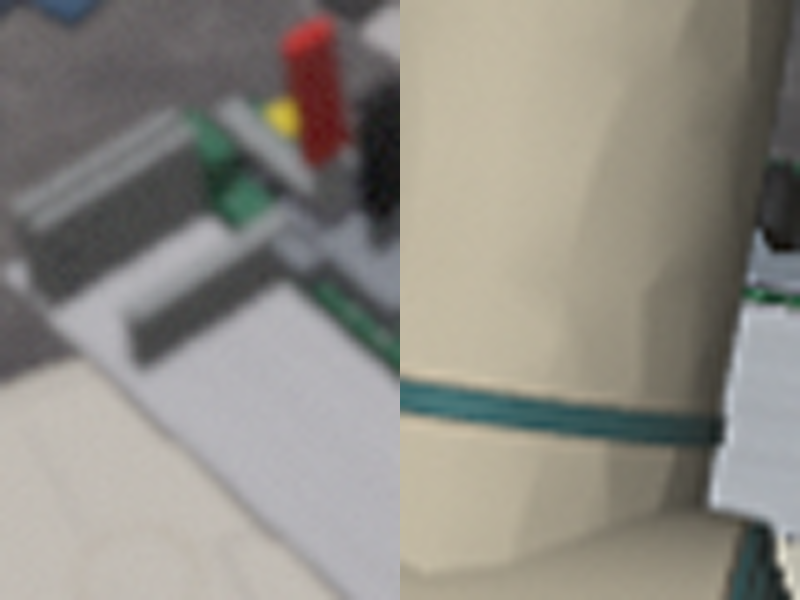

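The scene half shows the red lever (320,90) apart from the black grip and the stop plate near the saw guide, but the arm hides the top view; I move the arm aside.

```bash
python3 steer.py '[{"xyz":[0, 0, -0.03]}, {"xyz":[-0.04, 0, 0]}, {"xyz":[-0.04, 0, 0]}, {"xyz":[-0.04, 0, 0]}, {"xyz":[-0.04, 0, 0]}]'; python3 steer.py '[{"xyz":[-0.04, 0, 0]}, {"xyz":[-0.03, 0.025, 0]}, {"xyz":[-0.03, 0.025, 0]}, {"xyz":[-0.03, 0.025, 0]}, {"xyz":[-0.03, 0.025, 0]}]'; python3 steer.py '[{"xyz":[0, 0.04, 0]}, {"xyz":[0, 0.04, 0]}, {"xyz":[0, 0.04, 0]}, {"xyz":[0, 0.04, 0]}, {"xyz":[0, 0.04, 0]}]'; python3 steer.py '[{}, {}]'
python3 - <<'E'
from h import *
d=grab("scene","6");t=grab("top","6")
cv2.imwrite("pics/c6.png",np.hstack([cv2.resize(x,(400,600),interpolation=cv2.INTER_CUBIC) for x in (d["img"][140:230,265:325,::-1],t["img"][118:208,240:300,::-1])]))
E
```

```text
clock: 14.75
position: [0.6688, -0.0214, 0.2953]
ee_rot: [-0.0, 0.997, -0.081, 0.0]
contact_force: [0.2, 1.0, 0.3]
width: 0.085
gripper_force: 0.0
clock: 15.17
position: [0.4943, -0.0942, 0.2953]
ee_rot: [0.0, 0.997, -0.081, 0.001]
contact_force: [-0.2, -0.7, 1.1]
width: 0.0849
gripper_force: 0.0
clock: 15.58
position: [0.4635, -0.2923, 0.2958]
ee_rot: [0.001, 0.997, -0.081, 0.001]
contact_force: [0.9, 0.0, -0.7]
width: 0.0849
gripper_force: 0.0
clock: 15.75
position: [0.4638, -0.2928, 0.2949]
ee_rot: [0.0, 0.997, -0.083, 0.0]
contact_force: [-0.2, 1.0, -0.2]
width: 0.0849
gripper_force: 0.0
```

View pics/c6.png

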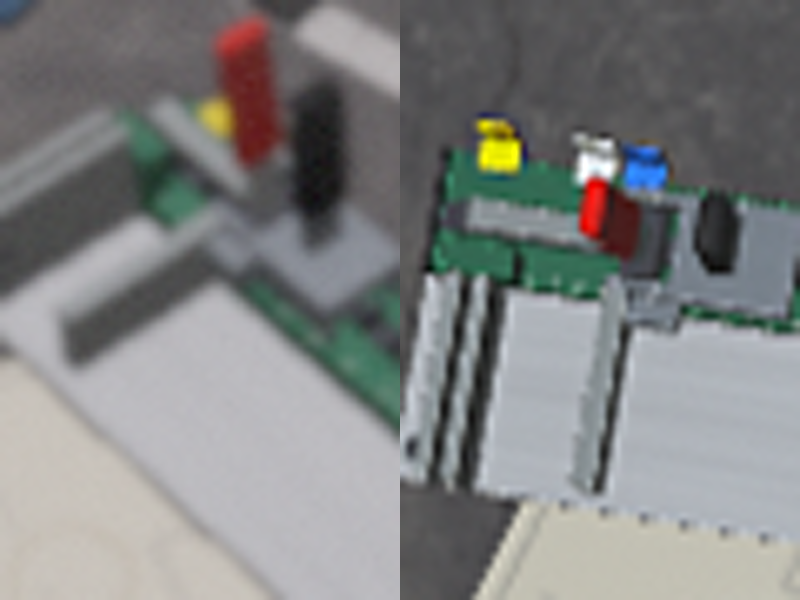

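```bash
python3 - <<'E'
from h import *
np.set_printoptions(precision=4,suppress=True)
L=lambda n:dict(np.load(f"pics/{n}.npz"))
t0,s0,t6,s6=L("top0"),L("scene0"),L("top6"),L("scene6")
yd=np.array([.1596,.987,0])
def cen(d,lo,hi,box):
    m=mask(d,lo,hi,box);c=big(m);M=cv2.moments(c);return np.array([M["m10"],M["m01"]])/M["m00"],cv2.contourArea(c)
def both(t,s,lo,hi,bt,bs):
    a,A=cen(t,lo,hi,bt);b,B=cen(s,lo,hi,bs);p,e=tri(t,a,s,b);print(p,e,"y",p@yd,A,B);return p
r0=both(t0,s0,(0,150,60),(8,255,255),(300,140,335,170),(320,160,345,195))
r6=both(t6,s6,(0,150,60),(8,255,255),(260,135,285,165),(290,135,312,172))
k0=both(t0,s0,(0,0,0),(180,255,45),(328,150,340,170),(337,175,350,200))
k6=both(t6,s6,(0,0,0),(180,255,45),(344-60,142,353-60+3,162),(306,148,320,178))
print("red",(r6-r0)@yd,"blk",(k6-k0)@yd)
# red bright top only
for t,s,bt,bs in((t0,s0,(300,140,335,170),(320,160,345,195)),(t6,s6,(260,135,285,165),(290,135,312,172))):
    print(onz(t,cen(t,(0,150,190),(8,255,255),bt)[0],.136)@yd)
# stop plate/yellow tab
f=lambda p:(p[0]/6.667+240-.4,p[1]/6.667+118-.4)
print("yel",onz(t6,f((497,132)),.05)@yd,onz(t6,f((500,155)),.027)@yd)
red=tri(t6,f((597,207)),s6,(243/6.667+265-.4,30/6.667+140-.4));blk=tri(t6,f((716,220)),s6,(319/6.667+265-.4,88/6.667+140-.4))
print(red,red[0]@yd,blk,blk[0]@yd)
E
```

```text
[ 0.5833 -0.1001  0.1002] 0.00015856868232874994 y -0.00568192858353489 22.5 94.5
[0.5989 0.0149 0.1041] 0.00013867325023400744 y 0.11031355370764191 45.5 75.0
[ 0.5655 -0.1468  0.1084] 0.002409226556905758 y -0.0546621611769664 6.0 98.5
[ 0.5873 -0.0301  0.1049] 0.0007851384757737496 y 0.06398451046648423 17.5 80.5
red 0.1159954822911768 blk 0.11864667164345065
-0.006348297246475301
0.11260039906300216
yel 0.007401081835040929 0.005506701140571696
(array([ 0.5416, -0.1026,  0.2672]), np.float64(0.047167823173831426)) -0.014785297596491997 (array([ 0.5367, -0.1415,  0.2688]), np.float64(0.04812196047887948)) -0.054056972913418405
```

```bash
python3 - <<'E'
from h import *
np.set_printoptions(precision=4,suppress=True)
L=lambda n:dict(np.load(f"pics/{n}.npz"))
t6,s6=L("top6"),L("scene6");yd=np.array([.1596,.987,0])
f=lambda p:((p[0]-400)/6.667+240-.4,p[1]/6.667+118-.4);g=lambda p:(p[0]/6.667+265-.4,p[1]/6.667+140-.4)
for n,a,b in(("red",(596,208),(243,30)),("blk",(716,222),(319,88)),("yel",(494,128),(0,0))):
    if n!="yel": p,e=tri(t6,f(a),s6,g(b));print(n,p,e,p@yd)
print("yel",onz(t6,f((494,124)),.05)@yd,onz(t6,f((500,155)),.027)@yd,"pawl arm end",onz(t6,f((462,215)),.045)@yd)
E
python3 - <<'E'
from h import *
t0,t6=(np.load(f"pics/top{i}.npz")["img"] for i in(0,6))
a=cv2.resize(t0[130:170,236:346,::-1],None,fx=7,fy=7,interpolation=cv2.INTER_CUBIC);b=cv2.resize(t6[130:170,236:346,::-1],None,fx=7,fy=7,interpolation=cv2.INTER_CUBIC)
cv2.imwrite("pics/c7.png",np.vstack([a,b]))
E
```

```text
red [0.5966 0.0149 0.1395] 0.0009636270638959218 0.10996140903860258
blk [ 0.591  -0.0297  0.14  ] 0.000244842560666851 0.06502607492976104
yel 0.16787531624897434 0.1668678372253291 pawl arm end 0.17500231871113825
```

View pics/c7.png

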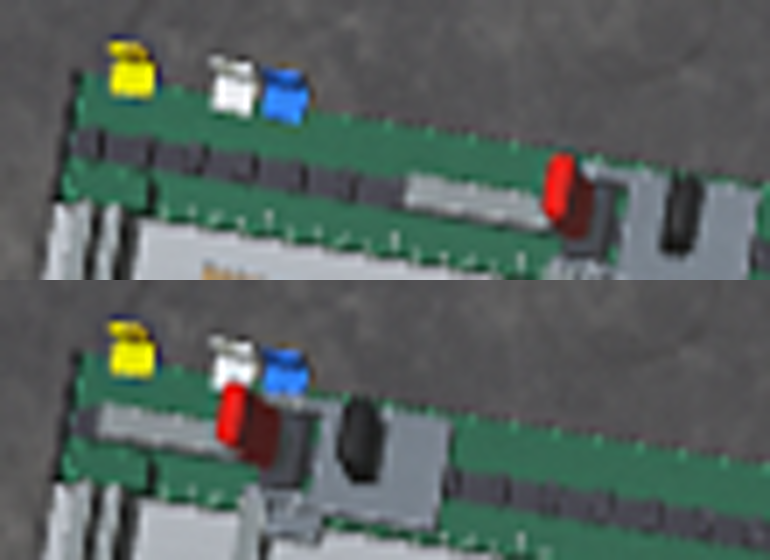

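The lever stands 45 mm from the black grip, the same as before, so it is fully let go. The stop moved by 118 to 119 mm (6 notches), and the pawl is at y 0.165 against the yellow tab's 0.167. I hand it in.

```bash
python3 -c "
from rig import manip, get_image
print(manip.sign_off())"
```

```text
the job is handed in; nothing more can be done
None
```

I laid the beech block flat and right side up on the table, then moved the stop six notches so its pawl sits in the notch beside the yellow tab (within about 2 mm by camera), and handed the job in after about 16 s.

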